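Preload a gauge link in a bench tension frame

ROBOT

A 6-joint arm with a two-finger parallel gripper is mounted at the origin on the work surface. World frame = base frame: x ahead of the robot, y to its left, z up, the work surface at z = 0. Lengths are in mm, angles in degrees, forces in N, time in s.
With the tool pointing down it reaches from about 300 to 750 mm from the base axis. Payload 8.5 kg.
Tool frame: the origin (TCP) lies at the very end of the fingers, on their centre line; the grasp point (between the pads) lies 19 mm behind it; z points along the fingers, y is the direction in which the jaws open and shut (so a half turn about z gives the same grasp; the last joint's range is limited). The gripper opens to 88 mm and grips with 3 to 60 N. Pads are 18 mm wide; open, the fingers measure 123 mm over their backs; the gripper's body (75 mm by 187 mm) begins 45 mm behind the grasp point.
Start: joints at [-78.398, 21.807, 74.336, -0, 83.858, -12.336], TCP at [223.155, -502.675, 238.748] pointing down, gripper open.
Joint ranges: [-178.18, 178.18], [-50.72, 133.34], [12.68, 142.11], [-81.47, 261.47], [9.98, 163.14], [-165.26, 165.26]. Speed limits (degrees/s): [136.94, 136.94, 180, 180, 180, 180].

INTERFACE

Orientations are given as [roll, pitch, yaw] about the fixed x, y, z axes, in that order (R = Rz(yaw) Ry(pitch) Rx(roll)).
In Python, from plant import env gives the robot as it stands. The module is installed in compiled form; this text tells all that it offers.
- The arm moves only by the tool send_rows, never from a script. Its argument "series" is a list of rows, each a list of 5 numbers: the shift along the tool's x, y, z in m, then the turn about the tool's z in rad, then the gripper's target within -1 to 1 (shut at 1, half-way at 0, fully open at -1). A call has exactly 8 rows; each row shifts and turns the commanded pose from where the row before left it, along the tool's axes as they then stand; what a row does not reach is not made up. A row lasts 1/12 s, in which the tool goes at most 41.7 mm and 7.16 degrees, less where a joint would pass 70% of its speed; a pose out of reach is approached as far as the arm can. A call with a gripper value outside its range is refused whole. The fingers move at their own pace and stop on an object; "grip_force" is the grip in N (left out, the last holds). Time passes only in rows, so rows that do not move let the fingers close, or fill a call up. It gives the time, the measured TCP pose, the force and the opening at its end, in the units of the state.
- env.get_state(): the state, without advancing time (a new reading comes with each control period).
- env.read_camera(name): name is "scene" or "top" or "wrist"; returns a dict with "pixels" (480x640x3 uint8, red, green, blue), "mtx" (3x3 intrinsics, pixels), "D" ([k1, k2, p1, p2, k3] as OpenCV has them; the pictures are not rectified), "R" (3x3) and "t" (3): a world point X has camera coordinates R X + t. Camera axes: x right, y down, z forward; pixel columns grow to the right and rows downward; lengths in mm; the calibration is good to about 2 mm. A picture is of the moment at which its call begins. There is no depth.
- env.close_job(): hands the job in, once; it reports no verdict.
The state is a dict: "time": time; "q": joint angles; "qd": joint speeds; "joint_torque": joint torques, N m; "tool_pos": TCP position; "tcp_rot": TCP orientation; "force": force on the tool from outside, world axes, zero at the start; "wrist_torque": the same for the moment, N m; "gripper_width": opening from 0.0 (shut) to 1.0 (fully open).
Only numpy, scipy, OpenCV 4.12 (cv2) and the standard library are available. Lean on these libraries where they do the work, as an engineer would, in place of code of your own. Each camera call takes 0.05 s, during which the arm holds its last target. There are 200 camera calls.

TASK

Hook the loose steel gauge link onto the tension frame, flat and with an eye over each post, and let go of it. Then wind the black tension wheel clockwise (seen from above) through its free travel until it turns firm, stop there without overtightening, and let go so that the link stays stretched at that set tension; leave the other things on the bench alone.

Things in the scene. Friction and masses are not known exactly. Their poses are not given: they have to be found in the camera images.
- link_center (a point): Centre of the grey plastic gauge box (24 mm wide along x, 34 mm long along y, 24 mm tall) on the middle of the loose flat steel link. The link's underside is 18 mm below this point, the box's top 12 mm above it. The strip under the box is 20 mm wide, so the box can be gripped across from above, down to the bench. It starts lying flat on the bench, box up.
- link: The loose steel link (about 160 g), a dog-bone strip 6 mm thick, 152 mm long (y), 32 mm wide at the ends. Origin mid-underside, x across, y along, z up. At each end, centred 55 mm from the middle, is a rectangular eye right through, 26 mm long (y) by 16 mm wide; the end wall beyond it is 8 mm. Both ends are alike, so it fits either way round.
- frame: Tension frame, fixed to the bench: aluminium base 80 mm (x) by 315 mm (y) by 14 mm tall, spring housing (top 56 mm up) at the -y end, gear block with the wheel at the +y end. Origin on the bench, 55 mm short (-y) of the carriage post's starting place; y runs from anchor to wheel, z up; posts, link and wheel axis all lie on x = 0.
- anchor_post (a point): Foot of the anchor post on its axis, on the top face of the anchor block (44 mm x by 36 mm y, top 30 mm above the bench) on which one end of the link rests. The post is 10 mm thick, 19 mm tall above this point, its top 5 mm tapering to 5 mm thick. It starts 44 to 66 mm to the -y side of the frame's origin.
- anchor: The anchor block with its post. It slides towards the frame's +y with a drag of about 1.5 N until it meets a stiff spring inside the housing, 3 to 13 mm beyond its start; where that happens cannot be seen, only felt. Nothing pulls it back over the free travel. Origin on the bench level below the post.
- carriage_post (a point): Foot of the carriage post: block, post and height like those of the anchor post. It starts 55 mm to the +y side of the frame's origin and moves 12 mm towards +y, away from the anchor, for each radian that the wheel turns clockwise; it can move 65 mm.
- wheel_center (a point): Centre, half-way up, of the black ribbed tension wheel: a disc 64 mm across and 22 mm tall, vertical axis, underside 58 mm and top 80 mm above the bench, on a 24 mm thick neck above the 50 x 50 mm gear block (top 45 mm up). It can be gripped across its rim from any side.
- wheel (a joint): Turn of the wheel in rad, 0 at the start, growing clockwise from above (tightening). Free, it takes about 0.5 N m of drag, and it stays where it is left. After 1.5 to 2.5 rad of slack the torque climbs about 1 N m per rad. The set, firm feel is 0.3 N m above the free-turning torque; 0.5 above is overtight. While the turning pauses the drag may flip sign: compare like readings.
- multimeter: Yellow multimeter, 75 x 150 x 36 mm, a bystander; origin under its centre.
- hard_drive: Bare aluminium hard drive, 100 x 146 x 25 mm, a bystander; origin under its centre.
- flux_bottle: Small white bottle, 44 mm thick, 110 mm tall, a bystander; origin under its centre.
- driver: Screwdriver, 160 mm long, lying, a bystander; origin at its middle.
Things that resemble listed ones, but are neither listed nor needed, are in the scene too. Leave any purple or yellow look-alike of the link alone.

How it is judged:
By the outcome, as a careful person would: the job done as asked, in the order asked, and still so for the second after the job is handed in, with the robot touching nothing.
It also fails if it takes over 69 s, if anything falls off the work surface, if the arm or the gripper's body presses on something with over 40 N, if the wrist force passes 120 N, or if a joint passes its speed limit or range.

## Working session

There is one attempt and no reset: what is moved stays moved. The work goes in short steps, Python scripts to look and compute and a tool call to move; the robot and the scene stay as the last step left them, time stands still between calls to the robot, and variables do not carry over. Pictures are saved under pics/ and viewed, about 8 in all and at most 12, crops included, and the job is handed in when it is done.

Besides the shell and the picture viewer there is one more tool, called after "Call:" as name([rows], argument=value, ...), one row to a line, values as JSON. send_rows: Moves the arm, as the interface text tells. Its arguments: {"type":"object","properties":{"series":{"type":"array"},"grip_force":{"type":"number"}},"required":["series"]}

```bash
mkdir -p pics; cat > h.py <<'E'
import numpy as np, cv2
from plant import env
def cam(n):
    c=env.read_camera(n); c['bgr']=c['pixels'][...,::-1].copy(); return c
def ray(c,uv):
    p=cv2.undistortPoints(np.array([[uv]],float),np.array(c['mtx']),np.array(c['D']))[0,0]
    R=np.array(c['R']);t=np.array(c['t']).ravel()
    return -R.T@t, R.T@np.array([p[0],p[1],1.])
def onz(c,uv,z):
    o,d=ray(c,uv); return o+d*(z-o[2])/d[2]
def proj(c,X):
    return cv2.projectPoints(np.array(X,float).reshape(-1,1,3),cv2.Rodrigues(np.array(c['R']))[0],np.array(c['t'],float),np.array(c['mtx']),np.array(c['D']))[0][:,0]
E
python3 - <<'E'
from h import *
for n in('scene','top'):
    c=cam(n); cv2.imwrite(f'pics/{n}0.png',c['bgr']); o,_=ray(c,(320,240)); print(n,o.round(),np.round(c['R'],3).tolist(),c['mtx'][0][0])
s=env.get_state(); print({k:np.round(v,3).tolist() for k,v in s.items()})
E
```

```text
scene [1112.  582.  626.] [[-0.659, 0.752, -0.007], [0.423, 0.364, -0.83], [-0.621, -0.55, -0.558]] 484.1906460551679
top [ 373.   -8. 1499.] [[-0.019, -1.0, -0.011], [-0.998, 0.02, -0.066], [0.066, 0.01, -0.998]] 593.6764759760663
{'time': 0.1, 'q': [-78.399, 21.837, 74.375, 0.001, 83.859, -12.335], 'qd': [0.022, -0.047, -0.148, -0.002, 0.045, 0.073], 'joint_torque': [0.004, -43.865, -22.491, 0.071, 0.034, -0.0], 'tool_pos': [223.107, -502.463, 238.235], 'tcp_rot': [-179.931, -0.016, 23.937], 'force': [-0.542, 0.145, 0.386], 'wrist_torque': [-0.047, -0.015, 0.0], 'gripper_width': 1.0}
```

View pics/top0.png

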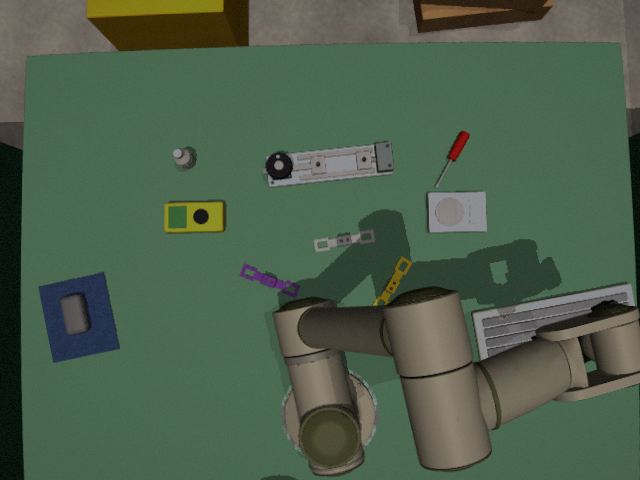

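View pics/scene0.png

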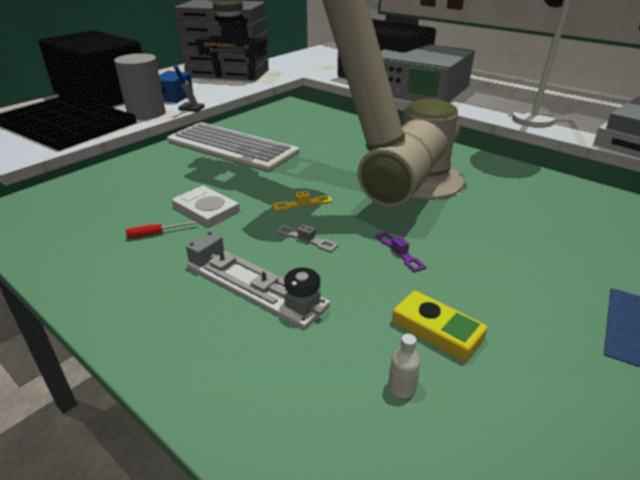

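The top view shows the grey link at (344,241), with purple (270,281) and yellow (393,282) look-alikes. Also visible: the frame wheel (279,165), carriage post (318,164) and anchor post (364,160). Only the grey link fits; I'll confirm it in a wrist close-up.

```bash
python3 - <<'E'
from h import *
c=cam('top')
for n,uv,z in [('link',(344,240),18),('linkL',(314,245),6),('linkR',(374,236),6),('wheel',(279,165),80),('car',(318,164),49),('anc',(364,160),49),('purple',(270,281),18),('yellow',(393,282),18)]:
    print(n,onz(c,uv,z).round(1))
w=cam('wrist');s=env.get_state();o,d=ray(w,(320,240));from scipy.spatial.transform import Rotation as Ro
T=Ro.from_euler('xyz',s['tcp_rot'],degrees=True).as_matrix()
print('cam in tool',T.T@(o-s['tool_pos']),T.T@d,w['mtx'][0][0]); print(np.round(np.array(w['R'])@T,3))
E
```

```text
link [434.1 -45.6  18. ]
linkL [423.6  29.8   6. ]
linkR [ 443.2 -121.7    6. ]
wheel [616.1 109.   80. ]
car [621.7  15.1  49. ]
anc [629.4 -98.6  49. ]
purple [335.6 140.8  18. ]
yellow [ 327.1 -165.3   18. ]
cam in tool [  67.37777946    0.55713477 -147.01558004] [-0.25871015  0.00313159  0.96598149] 339.60407588361966
[[ 0.001  1.     0.001]
 [-0.964  0.001 -0.265]
 [-0.265 -0.     0.964]]
```

Call:
send_rows([
  [0.0267,-0.0205,0.0036,0,-1],
  [0.0267,-0.0205,0.0036,0,-1],
  [0.0267,-0.0205,0.0036,0,-1],
  [0.0267,-0.0205,0.0036,0,-1],
  [0.0267,-0.0205,0.0036,0,-1],
  [0.0267,-0.0205,0.0036,0,-1],
  [0.0267,-0.0205,0.0036,0,-1],
  [0.0267,-0.0205,0.0036,0,-1],
])

```text
time: 0.87
tool_pos: [352.2, -264.6, 209.8]
tcp_rot: [180.0, -0.0, 23.9]
force: [1.0, -0.6, 1.4]
gripper_width: 0.998
```

Call:
send_rows([
  [0.0267,-0.0205,0.0036,0,-1],
  [0.0267,-0.0205,0.0036,0,-1],
  [0.0267,-0.0205,0.0036,0,-1],
  [0.0267,-0.0205,0.0036,0,-1],
  [0.0267,-0.0205,0.0036,0,-1],
  [0.0267,-0.0205,0.0036,0,-1],
  [0.0267,-0.0205,0.0036,0,-1],
  [0.0267,-0.0205,0.0036,0,-1],
])

```text
time: 1.53
tool_pos: [481.0, -27.9, 181.0]
tcp_rot: [180.0, 0.0, 23.9]
force: [0.9, -0.7, 0.2]
gripper_width: 1.0
```

Call:
send_rows([
  [0,0,0,-0.12,-1],
  [0,0,0,-0.12,-1],
  [0,0,0,-0.12,-1],
  [0,0,0,-0.12,-1],
  [0,0,0,-0.12,-1],
  [0,0,0,-0.12,-1],
  [0,0,0,-0.12,-1],
  [0,0,0,-0.12,-1],
])

```text
time: 2.2
tool_pos: [480.5, -29.5, 181.0]
tcp_rot: [-180.0, -0.0, 79.3]
force: [0.7, 1.0, -0.2]
gripper_width: 1.003
```

Call:
send_rows([
  [0,0,0,-0.1,-1],
  [0,0,0,-0.1,-1],
  [0,0,0,-0.1,-1],
  [0,0,0,0,-1],
  [0,0,0,0,-1],
  [0,0,0,0,-1],
  [0,0,0,0,-1],
  [0,0,0,0,-1],
])

```text
time: 2.87
tool_pos: [480.5, -29.5, 181.1]
tcp_rot: [-180.0, -0.0, 96.1]
force: [0.2, -0.5, -0.9]
gripper_width: 1.002
```

```bash
python3 - <<'E'
from h import *
w=cam('wrist');cv2.imwrite('pics/w1.png',w['bgr']);np.save('pics/w1.npy',w,allow_pickle=True)
s=env.get_state();print(s['time'],s['tool_pos'],s['tcp_rot'],s['q'],s['force'])
print(proj(w,[[434,-45,18],[616,109,80],[622,15,49],[629,-99,49]]).round())
E
```

```text
2.9167 [480.53659059 -29.54642103 181.16121915] [ 1.79998617e+02 -6.90968997e-04  9.60738944e+01] [-1.76452501e+01  1.81278153e+01  9.04329242e+01  1.25401838e-03
  7.14382725e+01 -2.37195437e+01] [-0.31922337 -0.48455939  0.23533795]
[[269. 235.]
 [535.  70.]
 [493. 198.]
 [471. 321.]]
```

View pics/w1.png

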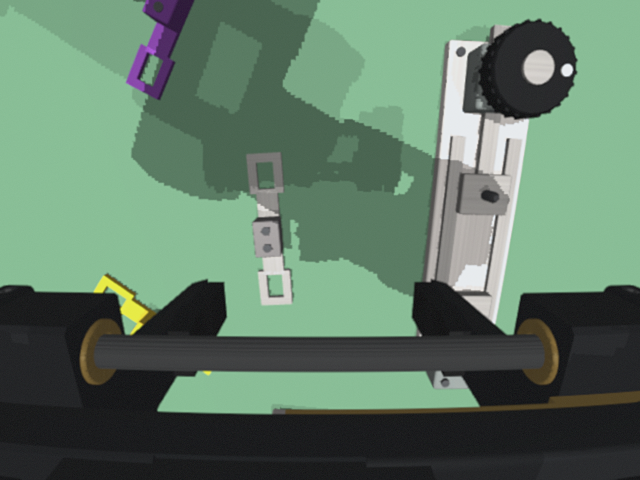

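The wrist view shows the grey link upright at (267,238), with eyes at about (265,173) and (276,286). The purple and yellow look-alikes are clearly different. The carriage post tip is near (489,197) and the wheel near (528,69). The anchor is hidden by a finger.

```bash
cat > lk.py <<'E'
from h import *
def link(c,roi,z=6,smax=45,vmin=60):
    x0,y0,x1,y1=roi; hsv=cv2.cvtColor(c['bgr'],cv2.COLOR_BGR2HSV)
    m=np.zeros((480,640),np.uint8); m[y0:y1,x0:x1]=((hsv[...,1]<smax)&(hsv[...,2]>vmin))[y0:y1,x0:x1]*255
    cs,hi=cv2.findContours(m,cv2.RETR_CCOMP,cv2.CHAIN_APPROX_NONE)
    out=[]
    for k,q in enumerate(cs):
        a=cv2.contourArea(q)
        if a>60:
            M=cv2.moments(q);p=(M['m10']/M['m00'],M['m01']/M['m00'])
            g=np.array([onz(c,t[0],z)[:2] for t in q.astype(float)],np.float32)
            r=cv2.minAreaRect(g); out.append((hi[0][k][3]>=0,a,p,r))
            print('hole' if hi[0][k][3]>=0 else 'outer',a,np.round(p,1),'rect',np.round(r[0],1),np.round(r[1],1),round(r[2],1))
    return m,out
E
python3 - <<'E'
from lk import *
c=np.load('pics/w1.npy',allow_pickle=True).item()
m,_=link(c,(235,140,305,315))
hsv=cv2.cvtColor(c['bgr'],cv2.COLOR_BGR2HSV)
b=np.zeros((480,640),np.uint8); b[0:140,440:600]=(hsv[0:140,440:600,2]<60)*255
cs,_=cv2.findContours(b,0,2); q=max(cs,key=cv2.contourArea); print('wheel',cv2.minEnclosingCircle(q))
g=np.array([onz(c,t[0],80)[:2] for t in q.astype(float)],np.float32); print(cv2.minEnclosingCircle(g))
print(onz(c,(489,196),47))
v=np.hstack([cv2.resize(c['bgr'][140:320,200:360],None,fx=3,fy=3,interpolation=2),cv2.resize(c['bgr'][20:200,440:540],None,fx=3,fy=3,interpolation=2)])
cv2.imwrite('pics/w1c.png',v)
E
```

```text
outer 4238.0 [268.7 226.9] rect [433.6 -46.3] [ 34.1 153.7] 9.0
hole 315.0 [274.9 284.9] rect [ 442.5 -100.5] [16.3 24.2] 6.3
hole 424.0 [265.2 174.9] rect [425.3   8.9] [16.  25.6] 8.9
wheel ((517.0, 74.0), 63.008033752441406)
((606.2913208007812, 102.22688293457031), 43.28641891479492)
[619.37794776  15.99835206  47.        ]
```

View pics/w1c.png

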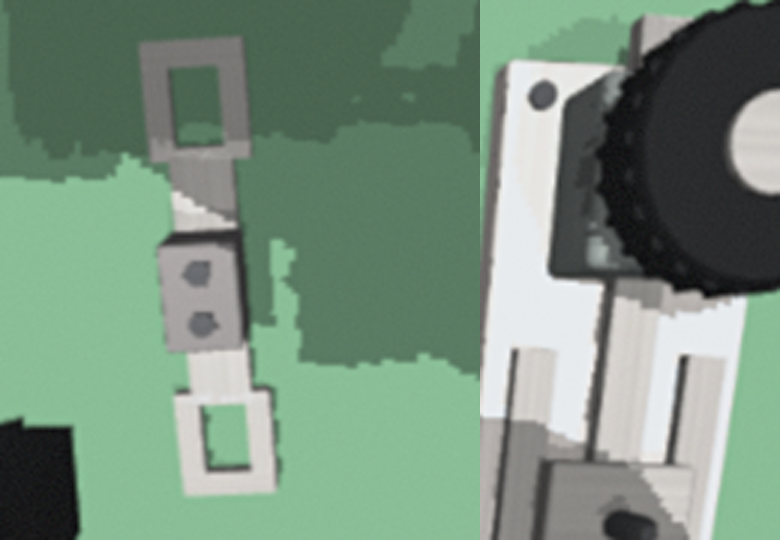

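The crop confirms the grey steel link: eye spacing measures 110.7 mm and the strip 153 mm long. Next I'll look at the frame further towards −y.

Call:
send_rows([
  [-0.02,0.008,0,-0.04,-1],
  [-0.02,0.008,0,0,-1],
  [-0.02,0.008,0,0,-1],
  [-0.02,0.008,0,0,-1],
  [-0.02,0.008,0,0,-1],
  [-0.02,0.008,0,0,-1],
  [-0.02,0.008,0,0,-1],
  [0,0,0,0,-1],
])

```text
time: 3.58
tool_pos: [557.0, -163.2, 180.7]
tcp_rot: [180.0, 0.1, 98.3]
force: [-0.7, -0.6, -0.2]
gripper_width: 1.0
```

```bash
python3 - <<'E'
from h import *
w=cam('wrist');np.save('pics/w2.npy',w,allow_pickle=True)
s=env.get_state();print(s['time'],s['tool_pos'],s['tcp_rot'])
p=proj(w,[[616,109,80],[620,16,49],[629,-99,49]]).round();print(p)
x,y=p.mean(0).astype(int)
cv2.imwrite('pics/w2.png',cv2.resize(w['bgr'][0:300,340:640],None,fx=2,fy=2,interpolation=2))
E
```

```text
3.6333 [ 556.04363182 -161.53126814  180.6011036 ] [-1.79984530e+02 -5.73906657e-03  9.82904557e+01]
[[ 472. -152.]
 [ 438.   12.]
 [ 419.  168.]]
```

View pics/w2.png

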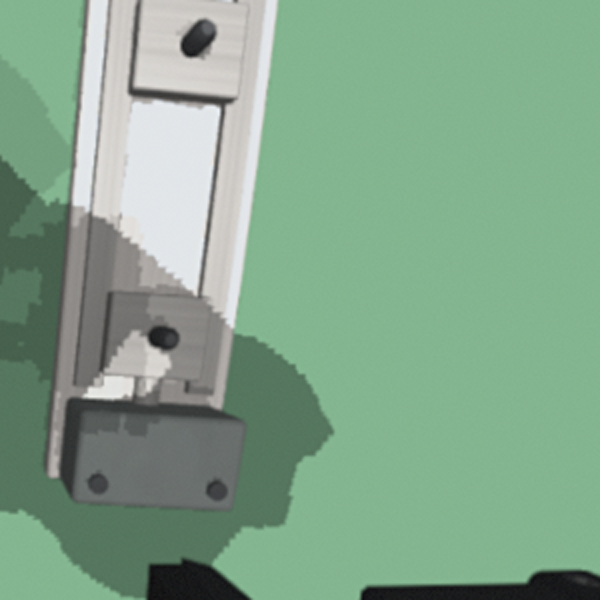

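The view shows the carriage post (crop 188–216, 18–58), the anchor post (148–180, 326–350), the housing below, and no obstruction between them.

```bash
cat > posts.py <<'E'
from h import *
from scipy.optimize import least_squares
def post(c,guess,roi,thr=62):
    """silhouette centroid of the dark post vs. projected axis samples -> xy (ray of centroid at z of mean)"""
    x0,y0,x1,y1=roi; v=cv2.cvtColor(c['bgr'],cv2.COLOR_BGR2HSV)[...,2]
    m=np.zeros((480,640),np.uint8); m[y0:y1,x0:x1]=(v[y0:y1,x0:x1]<thr)*255
    n,l,st,ce=cv2.connectedComponentsWithStats(m)
    k=1+np.argmax(st[1:,4]); print('blob',st[k],ce[k].round(1),'xy@z39',onz(c,ce[k],39).round(1))
    yx=np.argwhere(l==k)[:,::-1]
    return yx,ce[k]
E
python3 - <<'E'
from posts import *
c=np.load('pics/w2.npy',allow_pickle=True).item()
A,a=post(c,0,(405,155,440,182)); C,b=post(c,0,(425,4,455,34))
for n,p in(('A',a),('C',b)):
    X=onz(c,p,39); print(n,proj(c,[[X[0],X[1],30],[X[0],X[1],49]]).round(1).tolist())
P=onz(c,a,39);Q=onz(c,b,39);print('sep',np.linalg.norm((Q-P)[:2]),np.degrees(np.arctan2(*(Q-P)[[1,0]])))
# base long edges / block corners read off the crop
f=lambda u,v:(340+u/2,v/2)
for n,u,v,z in [('C BL',130,92,30),('C BR',240,100,30),('A TL',108,292,30),('A TR',212,298,30),('A BL',103,374,30),('A BR',205,381,30),('hTL',70,403,56),('hTR',244,422,56)]:
    print(n,onz(c,f(u,v),z).round(1))
c1=np.load('pics/w1.npy',allow_pickle=True).item()
C1,b1=post(c1,0,(475,180,510,212))
# wheel cap (light) centre at z~80 in w1
hsv=cv2.cvtColor(c1['bgr'],cv2.COLOR_BGR2HSV)
m=np.zeros((480,640),np.uint8); m[45:92,515:557]=(hsv[45:92,515:557,2]>110)*255
n,l,st,ce=cv2.connectedComponentsWithStats(m);k=1+np.argmax(st[1:,4]);print('cap',st[k],ce[k],onz(c1,ce[k],80),onz(c1,ce[k],82))
m=np.zeros((480,640),np.uint8); m[0:125,478:600]=(hsv[0:125,478:600,2]<70)*255
cs,_=cv2.findContours(m,0,2);q=max(cs,key=cv2.contourArea)
g=np.array([onz(c1,t[0],80)[:2] for t in q.astype(float)],np.float32); print('top wheel blob bbox',g.min(0),g.max(0),cv2.boundingRect(q))
E
```

```text
blob [414 163  15  12 100] [420.2 168.1] xy@z39 [633.1 -99.1  39. ]
blob [431  11  16  17 137] [437.3  20.7] xy@z39 [623.3  13.7  39. ]
A [[417.3, 167.5], [423.8, 168.8]]
C [[433.6, 24.7], [441.7, 16.0]]
sep 113.24304133141793 95.00496962533299
C BL [603.5  -5.8  30. ]
C BR [648.6  -1.1  30. ]
A TL [609.6 -84.5  30. ]
A TR [654.5 -79.9  30. ]
A BL [ 614.3 -118.9   30. ]
A BR [ 659.7 -115.1   30. ]
hTL [ 597.4 -130.4   56. ]
hTR [ 669.8 -127.4   56. ]
blob [482 190  16  12 127] [488.8 195.5] xy@z39 [623.2  15.8  39. ]
cap [523  50  32  35 863] [538.34762457  66.8400927 ] [618.23236351 111.32246594  80.        ] [617.06215345 110.72637229  82.        ]
top wheel blob bbox [574.99414  73.4422 ] [646.45074 141.24323] (478, 20, 99, 99)
```

Call:
send_rows([
  [0.0164,-0.013,0.013,-0.01,-1],
  [0.0164,-0.013,0.013,0,-1],
  [0.0164,-0.013,0.013,0,-1],
  [0.0164,-0.013,0.013,0,-1],
  [0.0164,-0.013,0.013,0,-1],
  [0.0164,-0.013,0.013,0,-1],
  [0.0164,-0.013,0.013,0,-1],
  [0.0164,-0.013,0.013,0,-1],
])

```text
time: 4.3
tool_pos: [431.1, -45.3, 76.9]
tcp_rot: [180.0, -0.0, 99.0]
force: [-0.7, -0.0, -0.1]
gripper_width: 0.998
```

Call:
send_rows([
  [0,0,0,0,-1],
  [0,0,0,0,-1],
  [0,0,0,0,-1],
  [0,0,0,0,-1],
  [0,0,0,0,-1],
  [0,0,0,0,-1],
  [0,0,0,0,-1],
  [0,0,0,0,-1],
])

```text
time: 4.97
tool_pos: [432.7, -46.9, 77.2]
tcp_rot: [180.0, 0.0, 99.0]
force: [-0.6, -0.5, 0.2]
gripper_width: 0.997
```

```bash
python3 - <<'E'
from lk import *
w=cam('wrist');np.save('pics/w3.npy',w,allow_pickle=True)
s=env.get_state();print(s['time'],s['tool_pos'],s['tcp_rot'])
m,_=link(w,(220,60,440,300))
cv2.imwrite('pics/w3.png',w['bgr'])
E
```

```text
5.0167 [432.68781311 -46.90713267  77.18631162] [1.79992625e+02 3.75198406e-03 9.89842041e+01]
outer 6810.5 [321.6 209.1] rect [430.3 -25.3] [ 32.7 111.3] 8.4
hole 145.5 [319.1 231.8] rect [430.2 -33.1] [21.1  4.8] 9.0
hole 998.0 [321.5 167. ] rect [425.1   9. ] [16.  24.8] 9.0
```

View pics/w3.png

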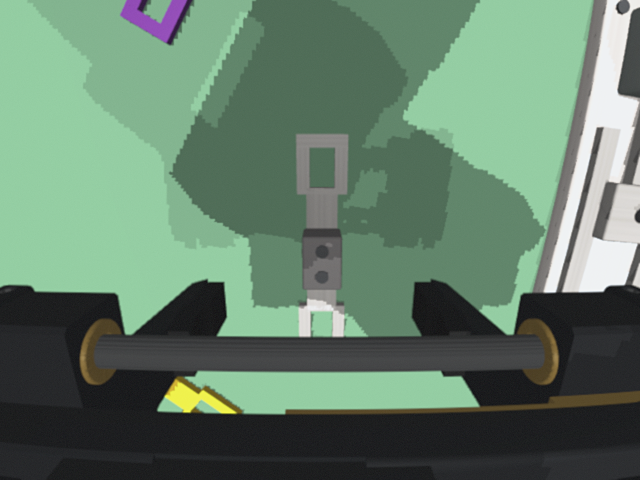

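The box is centred between the fingers. Eye re-measured at (425,9), so the centre is (433.7,−45.3). Descending to grip.

Call:
send_rows([
  [0.0015,0.001,0.012,0,-1],
  [0,0,0.012,0,-1],
  [0,0,0.012,0,-1],
  [0,0,0.012,0,-1],
  [0,0,0.012,0,-1],
  [0,0,0.008,0,-1],
  [0,0,0.004,0,-1],
  [0,0,0,0,-1],
], grip_force=30)

```text
time: 5.68
tool_pos: [433.1, -45.1, 4.6]
tcp_rot: [-179.9, -0.0, 99.0]
force: [-0.5, -0.1, -0.2]
gripper_width: 0.998
```

Call:
send_rows([
  [0,0,0,0,1],
  [0,0,0,0,1],
  [0,0,0,0,1],
  [0,0,0,0,1],
  [0,0,0,0,1],
  [0,0,0,0,1],
  [0,0,0,0,1],
  [0,0,0,0,1],
])

```text
time: 6.35
tool_pos: [433.3, -45.2, 5.2]
tcp_rot: [180.0, 0.0, 99.0]
force: [-0.4, -0.1, -0.2]
gripper_width: 0.418
```

Call:
send_rows([
  [0,0,-0.004,0,1],
  [0,0,-0.012,0,1],
  [0,0,-0.016,0,1],
  [0,0,-0.016,0,1],
  [0,0,-0.016,0,1],
  [0,0,-0.016,0,1],
  [0,0,0,0,1],
  [0,0,0,0,1],
])

```text
time: 7.02
tool_pos: [433.4, -45.1, 85.3]
tcp_rot: [179.9, 0.0, 99.0]
force: [0.6, 0.6, -2.0]
gripper_width: 0.271
```

The fingers were still closing when the lift began, so I need to check how the link is held.

```bash
python3 - <<'E'
from lk import *
w=cam('wrist');np.save('pics/w4.npy',w,allow_pickle=True)
s=env.get_state();print(s['time'],s['tool_pos'],s['tcp_rot'],s['gripper_width'],s['force'],s['wrist_torque'])
c=cam('scene');p=proj(c,[s['tool_pos']])[0].astype(int);print(p)
x,y=p;k=cv2.resize(c['bgr'][y-60:y+60,x-60:x+60],(480,480),interpolation=2)
cv2.imwrite('pics/w4.png',np.hstack([w['bgr'][0:480,160:480],k]))
for z in (66,72,80): link(w,(240,40,400,290),z=z)
E
```

```text
7.0667 [433.00735989 -45.01890455  84.69022309] [-1.79976270e+02 -1.34254424e-02  9.89956029e+01] 0.26805526648738626 [-0.24586788  0.45338823 -2.75374576] [ 0.01987073 -0.03630314 -0.01490303]
[306 207]
outer 9149.5 [320.5 202.9] rect [428.3  -9.8] [34.3 79.4] 9.1
hole 1800.0 [321.  177.5] rect [425.5   8.2] [16.8 25.4] 9.0
outer 9149.5 [320.5 202.9] rect [428.1  -8.7] [33.  76.6] 9.1
hole 1800.0 [321.  177.5] rect [425.4   8.7] [16.2 24.5] 9.0
outer 9149.5 [320.5 202.9] rect [427.8  -7.2] [31.4 72.7] 9.1
hole 1800.0 [321.  177.5] rect [425.2   9.3] [15.4 23.3] 9.0
```

View pics/w4.png

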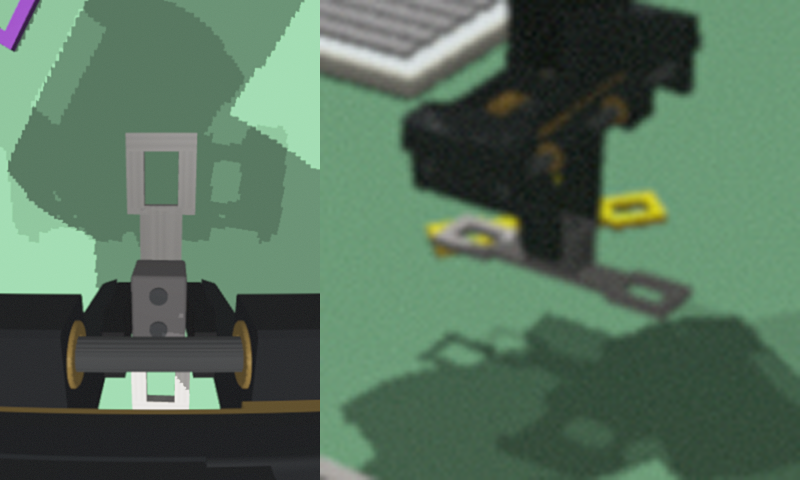

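Picture shows the link held level, its top face about 14 mm below the TCP (eye size matches z≈71). Its measured centre is (434.0,−45.6). Moving over the frame.

Call:
send_rows([
  [-0.0038,0.0275,0,0,1],
  [-0.0038,0.0275,0,0,1],
  [-0.0038,0.0275,0,0,1],
  [-0.0038,0.0275,0,0,1],
  [-0.0038,0.0275,0,0,1],
  [-0.0038,0.0275,0,0,1],
  [-0.004,0.0275,0,0,1],
  [0,0,0,0.075,1],
])

```text
time: 7.78
tool_pos: [631.0, -41.6, 83.1]
tcp_rot: [180.0, -0.0, 94.7]
force: [-1.7, -0.3, -2.6]
gripper_width: 0.272
```

Call:
send_rows([
  [0,0,0,0,1],
  [0,0,0,0,1],
  [0,0,0,0,1],
  [0,0,0,0,1],
  [0,0,0,0,1],
  [0,0,0,0,1],
  [0,0,0,0,1],
  [0,0,0,0,1],
])

```text
time: 8.45
tool_pos: [627.6, -41.5, 85.3]
tcp_rot: [180.0, 0.0, 94.7]
force: [0.2, 0.1, -1.7]
gripper_width: 0.268
```

```bash
python3 - <<'E'
from lk import *
w=cam('wrist');np.save('pics/w5.npy',w,allow_pickle=True)
s=env.get_state();print(s['time'],s['tool_pos'],s['tcp_rot'],s['gripper_width'],s['force'])
t=cam('top');np.save('pics/t5.npy',t,allow_pickle=True)
p=proj(t,[s['tool_pos']])[0].astype(int)
cv2.imwrite('pics/w5.png',np.hstack([w['bgr'][0:480,120:540],cv2.resize(t['bgr'][p[1]-60:p[1]+60,p[0]-45:p[0]+45],(360,480),interpolation=2)]))
# expected pixel of eye centre from grasp geometry & posts
print(proj(w,[[623.3,14.7,30],[623.3,14.7,49],[617.8,111,80]]).round(1))
E
```

```text
8.5 [627.61253449 -41.53398572  85.23910497] [1.79993380e+02 2.51961685e-03 9.47018220e+01] 0.270207364217553 [ 0.20238969 -0.34004069 -1.68726812]
[[320.2 168.6]
 [320.4 170.6]
 [327.3 -71.7]]
```

View pics/w5.png

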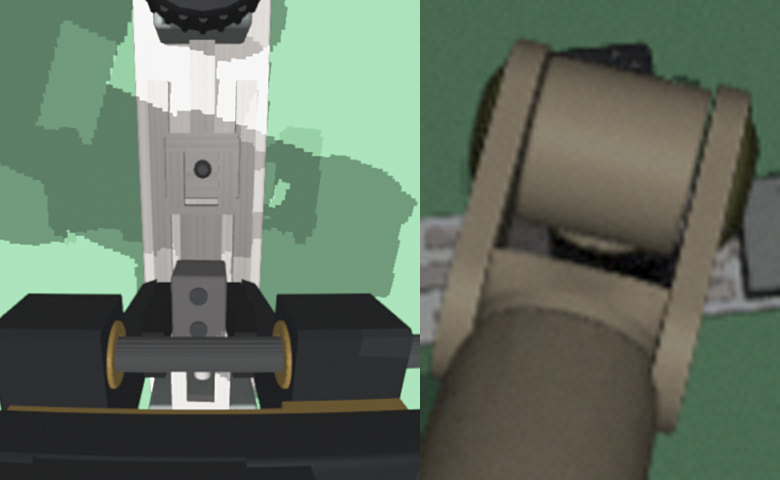

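Looking down, the carriage post (crop 202,169) sits centrally in the eye, and the anchor post is visible in the other eye (203,378). Lowering.

Call:
send_rows([
  [0,0,0.005,0,1],
  [0,0,0.005,0,1],
  [0,0,0.004,0,1],
  [0,0,0.004,0,1],
  [0,0,0.004,0,1],
  [0,0,0.004,0,1],
  [0,0,0.003,0,1],
  [0,0,0,0,1],
])

```text
time: 9.22
tool_pos: [627.4, -41.5, 55.3]
tcp_rot: [-179.9, -0.0, 94.7]
force: [-1.1, -0.4, -2.3]
gripper_width: 0.267
```

Call:
send_rows([
  [0,0,0.001,0,1],
  [0,0,0.001,0,1],
  [0,0,0.001,0,1],
  [0,0,0,0,1],
  [0,0,0,0,1],
  [0,0,0,0,1],
  [0,0,0,0,1],
  [0,0,0,0,1],
])

```text
time: 9.88
tool_pos: [627.7, -41.5, 53.2]
tcp_rot: [180.0, 0.0, 94.7]
force: [0.7, 0.6, -2.0]
gripper_width: 0.272
```

Call:
send_rows([
  [0,0,0.001,0,1],
  [0,0,0.001,0,1],
  [0,0,0.001,0,1],
  [0,0,0,0,1],
  [0,0,0,0,1],
  [0,0,0,0,1],
  [0,0,0,0,1],
  [0,0,0,0,1],
])

```text
time: 10.55
tool_pos: [627.7, -41.5, 50.2]
tcp_rot: [180.0, 0.0, 94.7]
force: [0.5, -0.7, -1.3]
gripper_width: 0.27
```

Call:
send_rows([
  [0,0,0.001,0,1],
  [0,0,0.001,0,1],
  [0,0,0,0,1],
  [0,0,0,0,1],
  [0,0,0,0,1],
  [0,0,0,0,1],
  [0,0,0,0,1],
  [0,0,0,0,1],
])

```text
time: 11.22
tool_pos: [627.8, -41.6, 48.5]
tcp_rot: [180.0, 0.0, 94.7]
force: [-1.1, -0.6, 4.5]
gripper_width: 0.27
```

Contact at TCP z≈48.5, which matches the link resting on the blocks (the post tops would give about 69). Releasing and rising.

Call:
send_rows([
  [0,0,0,0,-1],
  [0,0,0,0,-1],
  [0,0,0,0,-1],
  [0,0,0,0,-1],
  [0,0,0,0,-1],
  [0,0,0,0,-1],
  [0,0,0,0,-1],
  [0,0,0,0,-1],
])

```text
time: 11.88
tool_pos: [627.7, -41.5, 48.1]
tcp_rot: [-180.0, -0.0, 94.7]
force: [0.1, 0.6, -0.1]
gripper_width: 0.853
```

Call:
send_rows([
  [0,0,-0.005,0,-1],
  [0,0,-0.02,0,-1],
  [0,0,-0.03,0,-1],
  [0,0,-0.03,0,-1],
  [0,0,-0.03,0,-1],
  [0,0,-0.01,0,-1],
  [0,0,0,0,-1],
  [0,0,0,0,-1],
])

```text
time: 12.55
tool_pos: [627.3, -41.4, 172.4]
tcp_rot: [-180.0, -0.0, 94.7]
force: [0.1, 0.4, -0.8]
gripper_width: 0.997
```

```bash
python3 - <<'E'
from h import *
w=cam('wrist');np.save('pics/w6.npy',w,allow_pickle=True)
s=env.get_state();print(s['time'],s['tool_pos'],s['tcp_rot'],s['q'],s['wrist_torque'])
cv2.imwrite('pics/w6.png',cv2.resize(w['bgr'][0:400,190:450],None,fx=1.5,fy=1.5,interpolation=2))
E
```

```text
12.6 [627.00206937 -41.37349144 171.46096574] [-1.79854992e+02 -5.04528146e-02  9.46959109e+01] [-1.45525422e+01  3.26338113e+01  6.71085430e+01 -1.74099575e-04
  8.04111796e+01 -1.92484877e+01] [-0.01706671 -0.06483711  0.00481546]
```

View pics/w6.png

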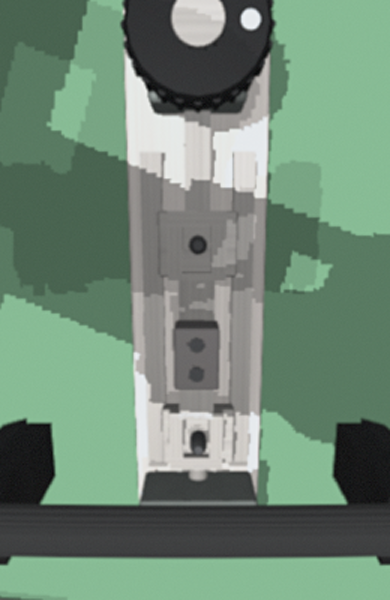

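The link lies flat with a post through each eye (carriage post at crop 197,245, anchor post at 198,440). The wheel is at the top. Moving above it.

Call:
send_rows([
  [0.022,0.0005,0.005,0,-1],
  [0.022,0.0005,0.006,0,-1],
  [0.022,0.0005,0.006,0,-1],
  [0.022,0.0005,0.006,0,-1],
  [0.022,0.0005,0.006,0,-1],
  [0.022,0.0005,0.006,0,-1],
  [0.021,0.0005,0.006,0,-1],
  [0,0,0,0,-1],
])

```text
time: 13.27
tool_pos: [616.7, 114.5, 128.7]
tcp_rot: [-179.7, -0.1, 94.9]
force: [0.1, 0.3, -0.9]
gripper_width: 0.997
```

Call:
send_rows([
  [0,0,0,0,-1],
  [0,0,0,0,-1],
  [0,0,0,0,-1],
  [0,0,0,0,-1],
  [0,0,0,0,-1],
  [0,0,0,0,-1],
  [0,0,0,0,-1],
  [0,0,0,0,-1],
])

```text
time: 13.93
tool_pos: [618.6, 111.1, 132.2]
tcp_rot: [180.0, 0.0, 94.7]
force: [-0.3, 0.0, 0.6]
gripper_width: 1.001
```

```bash
python3 - <<'E'
from h import *
w=cam('wrist');np.save('pics/w7.npy',w,allow_pickle=True)
s=env.get_state();print(s['time'],s['tool_pos'],s['tcp_rot'],s['q'])
hsv=cv2.cvtColor(w['bgr'],cv2.COLOR_BGR2HSV)
p=proj(w,[[618,111,80]])[0];print('exp',p)
x,y=p.astype(int)
m=np.zeros((480,640),np.uint8);m[max(0,y-45):y+45,x-45:x+45]=(hsv[max(0,y-45):y+45,x-45:x+45,2]>100)*255
n,l,st,ce=cv2.connectedComponentsWithStats(m)
for k in range(1,n):
    if st[k,4]>40: print(st[k],ce[k].round(1),onz(w,ce[k],80).round(1))
b=((hsv[...,2]<75)*255).astype(np.uint8); b[290:]=0
cs,_=cv2.findContours(b,0,2);q=max(cs,key=cv2.contourArea);print(cv2.boundingRect(q),cv2.contourArea(q))
g=np.array([onz(w,t[0],80)[:2] for t in q.astype(float)],np.float32);print(g.min(0),g.max(0))
cv2.imwrite('pics/w7.png',w['bgr'])
E
```

```text
13.9833 [618.63477859 111.14254979 132.20953467] [1.79994628e+02 3.03138057e-04 9.46886423e+01] [-5.89437552e-01  3.46034800e+01  7.03268786e+01  1.99048883e-04
  7.50642642e+01 -5.27813120e+00]
exp [318.49056204 261.90128744]
[273 216   9  14  83] [275.9 221.1] [590.4 134.6  80. ]
[351 216  12  25 160] [357.9 223.3] [639.5 137.3  80. ]
[298 248  36  35 986] [315.4 265.2] [616.3 108.7  80. ]
[345 258  14  14 157] [351.4 264.3] [638.5 111.1  80. ]
[332 279  31  27 279] [354.1 297.8] [642.7  88.8  80. ]
[273 288  27  18 190] [280.2 299.7] [595.6  83.5  80. ]
(263, 206, 106, 84) 7027.5
[583.7257   90.75659] [648.5778 145.7984]
```

View pics/w7.png

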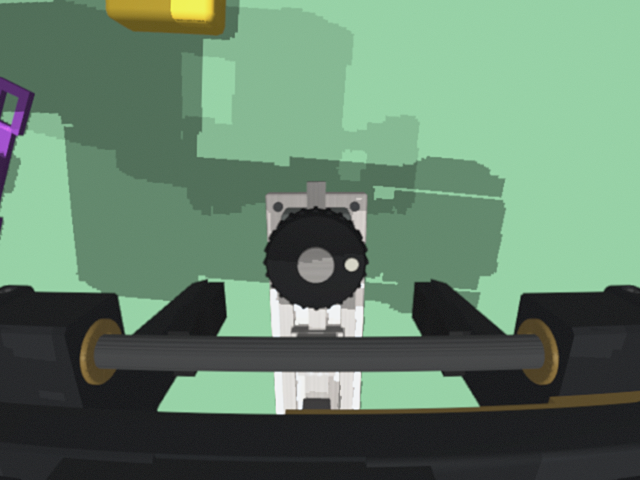

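Wheel measured at about (616.5,110) (rim width 64.8 mm ✓). The gripper is almost centred over it; I apply the small tool-camera bias seen when gripping the link. Winding back the wrist for range, then descending.

Call:
send_rows([
  [0,-0.003,0,-0.12,-1],
  [0,0,0,-0.12,-1],
  [0,0,0,-0.12,-1],
  [0,0,0,-0.12,-1],
  [0,0,0,-0.12,-1],
  [0,0,0,-0.12,-1],
  [0,0,0,-0.12,-1],
  [0,0,0,-0.12,-1],
], grip_force=60)

```text
time: 14.65
tool_pos: [615.6, 111.0, 132.2]
tcp_rot: [180.0, 0.0, 150.0]
force: [0.3, 0.4, -0.3]
gripper_width: 0.998
```

Call:
send_rows([
  [0,0,0.012,0,-1],
  [0,0,0.012,0,-1],
  [0,0,0.012,0,-1],
  [0,0,0.012,0,-1],
  [0,0,0.012,0,-1],
  [0,0,0.012,0,-1],
  [0,0,0.008,0,-1],
  [0,0,0,0,-1],
])

```text
time: 15.32
tool_pos: [614.9, 111.0, 50.5]
tcp_rot: [-179.9, -0.1, 149.7]
force: [1.0, 0.3, -1.1]
gripper_width: 1.001
```

Call:
send_rows([
  [0,0,0,0,1],
  [0,0,0,0,1],
  [0,0,0,0,1],
  [0,0,0,0,1],
  [0,0,0,0,1],
  [0,0,0,0,1],
  [0,0,0,0,1],
  [0,0,0,0,1],
])

```text
time: 15.98
tool_pos: [616.0, 111.1, 52.8]
tcp_rot: [180.0, 0.1, 149.7]
force: [0.5, 1.2, 6.0]
gripper_width: 0.704
```

```bash
cat > st.py <<'E'
from plant import env
import numpy as np
s=env.get_state();print(round(s['time'],3),'pos',np.round(s['tool_pos'],1),'rot',np.round(s['tcp_rot'],2),'F',np.round(s['force'],1),'T',np.round(s['wrist_torque'],3),'w',round(s['gripper_width'],3),'q6',round(s['q'][5],1),'tau6',round(s['joint_torque'][5],3))
E
python3 st.py
```

```text
15.983 pos [616.  111.1  52.8] rot [1.7995e+02 6.0000e-02 1.4971e+02] F [0.5 1.2 6. ] T [ 0.264 -0.179  0.023] w 0.704 q6 -60.3 tau6 0.027
```

Gripped at 62 mm with about 1 N side force, so it is well centred. Winding through the slack.

Call:
send_rows([
  [0,0,0,0.04,1],
  [0,0,0,0.08,1],
  [0,0,0,0.1,1],
  [0,0,0,0.1,1],
  [0,0,0,0.1,1],
  [0,0,0,0.06,1],
  [0,0,0,0.03,1],
  [0,0,0,0.03,1],
])

```text
time: 16.65
tool_pos: [616.3, 111.4, 52.8]
tcp_rot: [179.9, 0.0, 118.7]
force: [2.3, 3.0, 4.6]
gripper_width: 0.707
```

```bash
python3 st.py
```

```text
16.65 pos [616.3 111.4  52.8] rot [1.7989e+02 5.0000e-02 1.1874e+02] F [2.3 3.  4.6] T [ 0.348 -0.329  0.502] w 0.707 q6 -29.3 tau6 0.114
```

Call:
send_rows([
  [0,0,0,0.03,1],
  [0,0,0,0.03,1],
  [0,0,0,0.03,1],
  [0,0,0,0.03,1],
  [0,0,0,0.03,1],
  [0,0,0,0.03,1],
  [0,0,0,0.03,1],
  [0,0,0,0.03,1],
])

```text
time: 17.32
tool_pos: [616.4, 111.4, 52.8]
tcp_rot: [179.9, 0.0, 105.0]
force: [3.0, 3.4, 4.6]
gripper_width: 0.704
```

```bash
python3 st.py
```

```text
17.317 pos [616.4 111.4  52.8] rot [1.7986e+02 2.0000e-02 1.0499e+02] F [3.  3.4 4.6] T [ 0.392 -0.395  0.505] w 0.704 q6 -15.6 tau6 0.042
```

Call:
send_rows([
  [0,0,0,0.07,1],
  [0,0,0,0.07,1],
  [0,0,0,0.07,1],
  [0,0,0,0.07,1],
  [0,0,0,0.06,1],
  [0,0,0,0.03,1],
  [0,0,0,0.03,1],
  [0,0,0,0.03,1],
])

```text
time: 17.98
tool_pos: [616.7, 111.4, 52.8]
tcp_rot: [179.8, -0.1, 80.4]
force: [4.5, 2.9, 2.6]
gripper_width: 0.705
```

```bash
python3 st.py
```

```text
17.983 pos [616.7 111.4  52.8] rot [ 1.7982e+02 -5.0000e-02  8.0360e+01] F [4.5 2.9 2.6] T [ 0.477 -0.534  0.476] w 0.705 q6 9.1 tau6 0.056
```

Call:
send_rows([
  [0,0,0,0.03,1],
  [0,0,0,0.03,1],
  [0,0,0,0.03,1],
  [0,0,0,0.03,1],
  [0,0,0,0.03,1],
  [0,0,0,0.03,1],
  [0,0,0,0.03,1],
  [0,0,0,0.03,1],
])

```text
time: 18.65
tool_pos: [616.9, 111.4, 52.8]
tcp_rot: [179.8, -0.1, 66.6]
force: [4.5, 3.4, 3.3]
gripper_width: 0.71
```

```bash
python3 st.py
```

```text
18.65 pos [616.9 111.4  52.8] rot [ 1.7982e+02 -1.0000e-01  6.6600e+01] F [4.5 3.4 3.3] T [ 0.419 -0.542  0.504] w 0.71 q6 22.8 tau6 0.051
```

Call:
send_rows([
  [0,0,0,0.02,1],
  [0,0,0,0.02,1],
  [0,0,0,0.02,1],
  [0,0,0,0.02,1],
  [0,0,0,0.02,1],
  [0,0,0,0.02,1],
  [0,0,0,0.02,1],
  [0,0,0,0.02,1],
])

```text
time: 19.32
tool_pos: [617.0, 111.3, 52.8]
tcp_rot: [179.8, -0.1, 57.5]
force: [4.7, 3.0, 2.0]
gripper_width: 0.704
```

```bash
python3 st.py
```

```text
19.317 pos [617.  111.3  52.8] rot [ 1.7983e+02 -1.3000e-01  5.7470e+01] F [4.7 3.  2. ] T [ 0.44  -0.643  0.575] w 0.704 q6 31.9 tau6 0.259
```

Call:
send_rows([
  [0,0,0,0.02,1],
  [0,0,0,0.02,1],
  [0,0,0,0.02,1],
  [0,0,0,0.02,1],
  [0,0,0,0.02,1],
  [0,0,0,0.02,1],
  [0,0,0,0.02,1],
  [0,0,0,0.02,1],
])

```text
time: 19.98
tool_pos: [617.1, 111.2, 52.8]
tcp_rot: [179.8, -0.2, 48.3]
force: [5.6, 1.6, 1.9]
gripper_width: 0.711
```

```bash
python3 st.py
```

```text
19.983 pos [617.1 111.2  52.8] rot [ 1.7983e+02 -1.6000e-01  4.8310e+01] F [5.6 1.6 1.9] T [ 0.411 -0.787  0.686] w 0.711 q6 41.1 tau6 0.401
```

Torque is climbing (0.50 → 0.575 → 0.686 N m, free baseline ≈0.50). Smaller steps from here.

Call:
send_rows([
  [0,0,0,0.01,1],
  [0,0,0,0.01,1],
  [0,0,0,0.01,1],
  [0,0,0,0.01,1],
  [0,0,0,0.01,1],
  [0,0,0,0.01,1],
  [0,0,0,0.01,1],
  [0,0,0,0.01,1],
])

```text
time: 20.65
tool_pos: [617.1, 111.2, 52.8]
tcp_rot: [179.8, -0.2, 43.8]
force: [5.7, 1.5, 1.8]
gripper_width: 0.711
```

```bash
python3 st.py
```

```text
20.65 pos [617.1 111.2  52.8] rot [ 1.7984e+02 -1.7000e-01  4.3770e+01] F [5.7 1.5 1.8] T [ 0.372 -0.73   0.869] w 0.711 q6 45.6 tau6 0.63
```

Now about 0.31–0.36 N m above free. One tiny step for another in-motion reading.

Call:
send_rows([
  [0,0,0,0.003,1],
  [0,0,0,0.003,1],
  [0,0,0,0.003,1],
  [0,0,0,0.003,1],
  [0,0,0,0.003,1],
  [0,0,0,0.003,1],
  [0,0,0,0.003,1],
  [0,0,0,0.003,1],
])

```text
time: 21.32
tool_pos: [617.1, 111.2, 52.8]
tcp_rot: [179.8, -0.2, 42.4]
force: [5.6, 2.0, 2.2]
gripper_width: 0.708
```

```bash
python3 st.py
```

```text
21.317 pos [617.1 111.2  52.8] rot [ 1.7984e+02 -1.7000e-01  4.2410e+01] F [5.6 2.  2.2] T [ 0.405 -0.763  0.849] w 0.708 q6 47.0 tau6 0.76
```

Slope-1 average gives ≈0.84 N m, i.e. +0.34 over free: firm, not overtight. Letting go.

Call:
send_rows([
  [0,0,0,0,-1],
  [0,0,0,0,-1],
  [0,0,0,0,-1],
  [0,0,0,0,-1],
  [0,0,0,0,-1],
  [0,0,0,0,-1],
  [0,0,0,0,-1],
  [0,0,0,0,-1],
])

```text
time: 21.98
tool_pos: [615.6, 111.0, 52.1]
tcp_rot: [-180.0, 0.0, 42.3]
force: [-0.6, 0.0, 0.1]
gripper_width: 1.004
```

Call:
send_rows([
  [0,0,-0.01,0,-1],
  [0,0,-0.02,0,-1],
  [0,0,-0.02,0,-1],
  [0,0,-0.02,0,-1],
  [0,0,-0.02,0,-1],
  [0,0,-0.02,0,-1],
  [0,0,-0.02,0,-1],
  [0,0,-0.01,0,-1],
])

```text
time: 22.65
tool_pos: [616.2, 111.1, 195.5]
tcp_rot: [179.8, -0.2, 42.3]
force: [0.2, 0.5, -0.5]
gripper_width: 1.0
```

```bash
python3 st.py; python3 - <<'E'
from h import *
w=cam('wrist');c=cam('scene');np.save('pics/w8.npy',w,allow_pickle=True)
p=proj(c,[[625,-10,30]])[0].astype(int);x,y=p
cv2.imwrite('pics/w8.png',np.hstack([cv2.resize(w['bgr'],(480,360)),cv2.resize(c['bgr'][y-75:y+75,x-65:x+65],(312,360),interpolation=2)]))
E
```

```text
22.65 pos [616.2 111.1 195.5] rot [179.84  -0.18  42.34] F [ 0.2  0.5 -0.5] T [ 0.018 -0.014  0.01 ] w 1.0 q6 47.1 tau6 -0.001
```

View pics/w8.png

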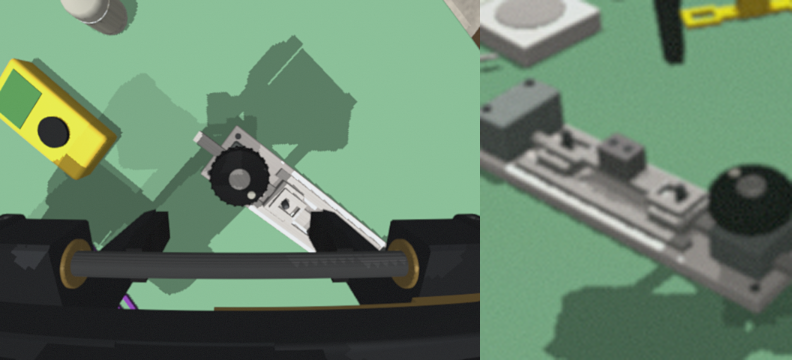

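The link lies flat, both posts come up through the eyes, the anchor has been pulled off its housing, and the gripper is clear. A quick check of the wheel's dot for spring-back, then hand in.

```bash
python3 - <<'E'
from h import *
for f,d,c0 in(('w7',(351,264),(316,265)),('w8',(334,260),(320,240))):
    c=np.load(f'pics/{f}.npy',allow_pickle=True).item();v=cv2.cvtColor(c['bgr'],cv2.COLOR_BGR2GRAY)
    P=[]
    for (x,y),r in((d,10),(c0,22)):
        m=np.zeros_like(v);m[y-r:y+r,x-r:x+r]=(v[y-r:y+r,x-r:x+r]>100)*255
        n,l,st,ce=cv2.connectedComponentsWithStats(m);k=1+np.argmax(st[1:,4]);P.append(onz(c,ce[k],80)[:2])
    q=P[0]-P[1];print(f,np.round(P,1).tolist(),np.degrees(np.arctan2(q[1],q[0])).round(1),np.hypot(*q).round(1))
env.close_job()
E
```

```text
w7 [[638.5, 111.1], [616.3, 108.7]] 6.3 22.3
w8 [[611.0, 87.8], [615.4, 109.5]] -101.3 22.1
the job is handed in; nothing more can be done
```

The job is done and handed in. The grey steel link is hooked on the frame and stretched, and the gripper has let go and is clear of everything.

- **Link:** I gripped it by the box and lowered it over both posts. Contact came at a height that fits the link resting on the blocks. The pictures after release and after winding show it flat, with a post through each eye. The purple and yellow look-alikes and the other items on the bench were not touched.
- **Wheel:** I wound it clockwise about 1.87 rad. The free-turning torque was about 0.50 N m, and I stopped at 0.85–0.87 N m. Averaged over the noise that is about 0.34 N m above free, so firm (0.3) but under overtight (0.5).
- **After letting go:** the white dot on the wheel had turned 107.6°, against 107.4° for the gripper, so there was no slip or spring-back.
- **Limits:** it took about 23 s of the 69 s allowed, and the largest force I saw was about 6 N in any direction.
- **Slip and scatter:** the fingers were still closing when I started lifting the link, so they held it lower on the pads than planned; the hold was level and I worked from a new measurement. Single torque readings also scattered by a few hundredths of an N m, and joint 6's own torque reading did not agree with the wrist's, so I relied on the wrist.

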